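# Shut the canister's plug cock with its friction key

### The arm

A 6-joint arm with a two-finger parallel gripper is mounted at the origin on the work surface. World frame = base frame: x ahead of the robot, y to its left, z up, the work surface at z = 0. Lengths are in m, angles in rad, forces in N, time in s.
With the tool pointing down it reaches from about 0.275 to 0.725 m from the base axis. Payload 15.9 kg.
Tool frame: the origin (TCP) lies on the centre line of the jaws, within the pads' length; the fingertips stand 14 mm ahead of it and the grasp point (between the pads) lies 5 mm behind it; z points along the fingers, y is the direction in which the jaws open and shut (so a half turn about z gives the same grasp; the last joint's range is limited). The gripper opens to 85 mm and grips with 20 to 120 N. Pads are 22 mm wide; open, the fingers measure 114 mm over their backs; the gripper's body (76 mm by 85 mm) begins 54 mm behind the grasp point. The pads swing forward as they close: fully open they stand 13 mm farther back than shut.
Start: joints at [1.135, 0.213, -0.034, 1.323, 0, 1.571], TCP at [0.211, 0.453, 0.245] pointing down, gripper open.
Joint ranges: [-2.98, 2.98], [-0.74, 1.72], [-1.14, 1.35], [-2.1, 2.04], [-1.57, 1.44], [-3.14, 3.14]. Speed limits (rad/s): [1.89, 1.89, 2.39, 2.57, 3.14, 3.14].

### API

Orientations are given as a unit quaternion [w, x, y, z].
In Python, from rig import r, eyes gives the robot as it stands. The module is installed in compiled form; this text tells all that it offers.
- The arm moves only by the tool play_rows, never from a script. Its argument "increments" is a list that holds one entry, the list of rows, each a list of 5 numbers: the shift along the tool's x, y, z scaled (see below), then the turn about the tool's z scaled (see below), then the opening, from -1 (shut) to 1 (fully open). A call has 1 to 5 rows; each row shifts and turns the commanded pose from where the row before left it, along the tool's axes as they then stand; what a row does not reach is not made up. The controller multiplies each number of a shift by 0.15 m and each number of a turn by pi rad. A row lasts 1/10 s, in which the tool goes at most 50 mm and 8.59 degrees, less where a joint would pass 70% of its speed; a pose out of reach is approached as far as the arm can. A call with a number of a shift or a turn outside -1 to 1 is refused whole. A call with a gripper value outside its range is refused whole. The fingers move at their own pace and stop on an object; the grip force is fixed at half the most. Time passes only in rows, so rows that do not move let the fingers close. It gives the time, the measured TCP pose, the force and the opening at its end, in the units of the state.
- r.sense(): the state, without advancing time (a new reading comes with each control period).
- eyes.grab_frame(name): name is "scene" or "top" or "wrist"; returns the picture (384x512x3 uint8, blue, green, red); there is no depth.
- eyes.calibration(name): a dict with "intrinsics" (3x3 intrinsics, pixels), "extrinsics" (4x4, takes a point from camera to world coordinates). Camera axes: x right, y down, z forward; pixel columns grow to the right and rows downward; lengths in m; the calibration is good to about 2 mm. A picture is of the moment at which its call begins: read the wrist's pose just before it. calibration takes no time and is no camera call; for the wrist camera it gives the pose at the moment of the call.
- r.hand_in(): hands the job in, once; it reports no verdict.
The state is a dict: "t": time; "qpos": joint angles; "qvel": joint speeds; "joint_efforts": joint torques, N m; "eef_pos": TCP position; "tcp_rot": TCP orientation; "force": force on the tool from outside, world axes, zero at the start; "wrist_torque": the same for the moment, N m; "finger_gap": finger opening in m.
Only numpy, scipy, OpenCV 4.12 (cv2) and the standard library are available. Lean on these libraries where they do the work, as an engineer would, in place of code of your own. Each camera call takes 0.05 s, during which the arm holds its last target. There are 200 camera calls.

### The job

Take the teal-winged key from the drying block and stand it in the plug cock of the disinfectant canister in the open position, wing along the pipe. Then turn it a quarter turn, either way, to the closed position, wing square across the pipe, pressing it down all the while with about 12 newtons (never over 18) so that it wedges and stays shut by itself with the orange tell-tale about 6 mm out, and let go. Leave the violet-winged spare key and everything else on the counter alone.

Things in the scene. Friction and masses are not known exactly. Their poses are not given: they have to be found in the camera images.
- key: tapered key, 104 mm tall, 90 g, teal wing and flange. Origin: centre of its small end (tip, points down), z up its axis. Cone of 10 deg half angle, radius 5.5 mm at the tip, 13.3 mm at 44 mm; neck radius 11.5 mm; round flange radius 20 mm at 62 to 68 mm. Starts upright in a hole of the drying block, hung by its flange, tip 4 mm above the counter
- key_wing (a point): middle of the key's flat wing, 92 mm above the tip. The wing spans 68 to 104 mm above the tip, 44 mm long along the key's x, 10 mm thick along its y, the same both ways round
- cock: plug cock, fixed: upright grey cup, radius 31 mm outside, 24 mm inside, 80 mm high, in a pipe (radius 12 mm, at 34 mm height) that runs along its y. Origin on the counter under the cup's centre, z up. White canister 170 x 150 x 190 mm, cap to 212 mm, at y = 245 mm; spout 42 mm high at y = -85 mm; tell-tale hood, 68 mm high, at x = 29 to 49 mm. Key wing along the cock's y = open, along its x = closed
- cock_mouth (a point): centre of the cup's open top. In the cup a white sleeve of 4 sprung jaws takes the key's cone. Its height differs by 9 mm either way and can only be felt: the jaws are first touched with the key's tip 20 to 38 mm above the counter. The sleeve floats sideways 3 mm at 2.5 N/mm. Seated, the key's flange is 6 mm below to 12 mm above the rim, its wing above it
- bore (a point): point on the cup's axis 29 mm above its foot, where the key's tip touches the jaws on average. Pressed straight, friction carries most of the load: even at 18 N the key wedges too little. While turned it sinks on: held at 12 N it goes down some 4 mm more in the quarter turn (2 to 3 N per mm). Turning takes under 0.5 Nm. Let go, it stays wedged
- telltale (a joint): how far the orange tell-tale tab (9 mm wide) stands out of its hood at the cup's +x side, towards the cock's +x, in m: 0 = sleeve slack (start); grows with the sleeve's spread, in proportion to the press under which the key was turned: about 0.006 at 12 N. Wedged right: 0.0045 to 0.0075; over 0.010 the sleeve is overstrained
- load (a joint): the sprung seat of the sleeve: how far it has sunk under downward press on the key, in m, 0.001 per 10 N, plus 0.0003 for the bare weight of sleeve and key. Over 0.0021 = pressed with over 18 N. Springs back when let go
- block: drying block, fixed, grey, 200 x 85 x 66 mm, origin under its centre; two 31 mm holes through it at x = -55 and +55 mm, a key in each, wings roughly along the block's y
- spare: spare key, same shape as the key but with a violet wing and flange; to be left in the drying block
- gel_bottle: teal pump bottle of hand gel, radius 36 mm, 202 mm tall, origin under its centre; leave alone
- waste_box: open yellow waste box, 110 x 110 x 130 mm, origin under its centre; leave alone
- mouse: black computer mouse, 100 x 58 x 34 mm, origin under its centre; leave alone
- pen: black pen, 140 mm long along its x, 8 mm thick, lying on the flat card in front of the robot; leave alone
- dish: steel bowl, radius 45 mm, 28 mm high, origin under its centre; leave alone
There are look-alikes about, which are no part of the job. Leave any red look-alike of the key alone.

How it is judged:
On the way:
1. the key stands in the plug cock in the open position, wing along the pipe (z of key in the frame of cock below 0.044 m and horizontal distance between key and cock below 0.008 m and angle between the x axis of key and the y axis of cock, either way round below 0.3 rad), for 0.2 s.
At the end, for the whole second after the job is handed in: The key stands upright in the cock, released and at rest: axis within 6 mm of the cup's centre and 7 degrees of upright, tip less than 42 mm above the counter, wing within 10 degrees of square across the pipe (either way round), tell-tale 4.5 to 7.5 mm out through the last second (z of key in the frame of cock below 0.042 m and horizontal distance between key and cock below 0.006 m and angle between key's own z axis and vertical below 0.12 rad and angle between the x axis of key and the x axis of cock, either way round below 0.175 rad and value of joint telltale between 0.0045 and 0.0075 m and linear speed of key below 0.01 m/s); the robot touches nothing.
It fails at once if the key is pressed down with more than 18 N (sprung seat down by more than 2.1 mm) (value of joint load above 0.0021 m).
It fails at once if the sleeve is overstrained (tell-tale more than 10 mm out) (value of joint telltale above 0.01 m).
It fails at once if the robot hits the cock, canister or drying block with more than 15 N (contact force between any of the fingers, the arm and cock above 15 N or contact force between any of the fingers, the arm and block above 15 N).
It fails at once if the spare key is moved by more than 15 mm (distance of spare from where it was at the start of the episode above 0.015 m).
It fails at once if a bystander is moved by more than 30 mm (distance of any of gel_bottle, waste_box, mouse, pen, dish from where it was at the start of the episode above 0.03 m).
It also fails if it takes over 64 s, if anything falls off the work surface, if the arm or the gripper's body presses on something with over 40 N, if the wrist force passes 120 N, or if a joint passes its speed limit or range.

## Working session

There is one attempt and no reset: what is moved stays moved. The work goes in short steps, Python scripts to look and compute and a tool call to move; the robot and the scene stay as the last step left them, time stands still between calls to the robot, and variables do not carry over. Pictures are saved under pics/ and viewed, about 8 in all and at most 12, crops included, and the job is handed in when it is done.

Besides the shell and the picture viewer there is one more tool, called after "Call:" by a JSON object that holds its "name" and its "arguments". play_rows: Moves the arm, as the interface text tells. Shifts and turns lie within -1 to 1; 1 stands for 0.15 m of shift or pi rad of turn. Its arguments: {"type":"object","properties":{"increments":{"type":"array"}},"required":["increments"]}

```bash
mkdir -p pics; python3 - <<'E'
from rig import r, eyes
import cv2, numpy as np
s=r.sense(); print({k:np.round(v,3).tolist() for k,v in s.items()})
a=[]
for n in("scene","top"):
    im=eyes.grab_frame(n); cv2.imwrite(f"pics/{n}0.png",im); c=eyes.calibration(n); np.savez(f"{n}.npz",K=c["intrinsics"],T=c["extrinsics"]); print(n,np.round(c["intrinsics"],1).tolist(),np.round(c["extrinsics"],3).tolist())
E
```

```text
{'t': 0.0, 'qpos': [1.135, 0.213, -0.035, 1.324, -0.0, 1.571], 'qvel': [-0.001, 0.001, 0.001, -0.001, -0.001, 0.002], 'joint_efforts': [0.002, -68.617, 48.712, 0.018, -0.0, -0.0], 'eef_pos': [0.211, 0.453, 0.245], 'tcp_rot': [-0.0, 0.216, 0.976, -0.001], 'force': [-0.055, -0.61, -0.435], 'wrist_torque': [-0.055, 0.026, 0.013], 'finger_gap': 0.086}
scene [[424.0, 0.0, 263.3], [0.0, 424.0, 197.4], [0.0, 0.0, 1.0]] [[0.801, 0.318, -0.507, 1.05], [0.598, -0.434, 0.674, -0.886], [-0.006, -0.843, -0.538, 0.631], [0.0, 0.0, 0.0, 1.0]]
top [[461.2, 0.0, 251.7], [0.0, 461.2, 184.6], [0.0, 0.0, 1.0]] [[0.016, -0.997, 0.074, 0.45], [-1.0, -0.016, -0.0, -0.205], [0.001, -0.074, -0.997, 1.256], [0.0, 0.0, 0.0, 1.0]]
```

View pics/scene0.png

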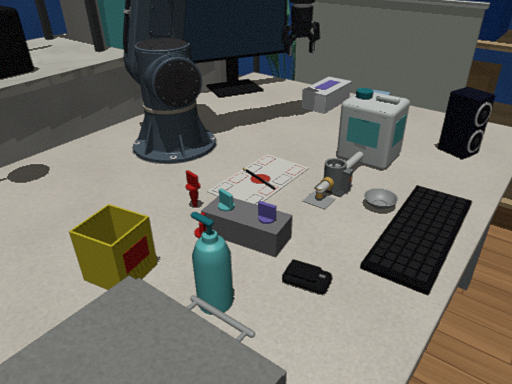

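View pics/top0.png

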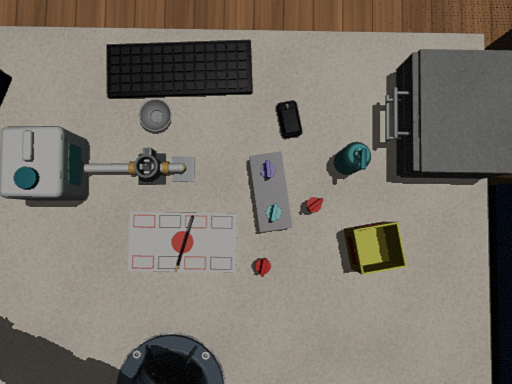

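```bash
cat > h.py <<'E'
import cv2, numpy as np
def ray(n,u,v,z):
    c=np.load(f"{n}.npz"); d=c["T"][:3,:3]@np.linalg.solve(c["K"],[u,v,1.]); o=c["T"][:3,3]
    return o+d*(z-o[2])/d[2]
def proj(n,p):
    c=np.load(f"{n}.npz"); q=c["K"]@(c["T"][:3,:3].T@(np.array(p)-c["T"][:3,3])); return q[:2]/q[2]
def blobs(im,lo,hi,amin=15):
    m=cv2.inRange(cv2.cvtColor(im,cv2.COLOR_BGR2HSV),lo,hi)
    n,l,s,c=cv2.connectedComponentsWithStats(m)
    return m,[(s[i,:].tolist(),c[i].round(1).tolist(),cv2.minAreaRect(np.argwhere(l==i)[:,::-1].astype(np.float32))) for i in range(1,n) if s[i,4]>=amin]
E
python3 - <<'E'
from h import *
im=cv2.imread("pics/top0.png")
for nm,lo,hi in(("teal",(78,60,60),(98,255,255)),("violet",(115,60,50),(140,255,255)),("red",(0,150,80),(6,255,255)),("orange",(8,150,100),(22,255,255))):
    for b in blobs(im,lo,hi,4)[1]:
        print(nm,b[0],b[1],np.round(b[2][1],1),round(b[2][2]),ray("top",*b[1],.09)[:2].round(3))
a=cv2.resize(im[135:245,100:300],None,fx=4,fy=4,interpolation=cv2.INTER_CUBIC)
cv2.imwrite("pics/crop1.png",a)
E
```

```text
teal [348, 143, 23, 26, 341] [359.3, 153.9] [23.6 21.5] 29 [ 0.619 -0.478]
teal [68, 150, 2, 32, 45] [68.3, 164.5] [31.  1.] 90 [0.58  0.262]
teal [14, 167, 22, 22, 371] [24.4, 177.2] [20.5 21.2] 45 [0.546 0.372]
teal [271, 204, 10, 17, 114] [275.4, 212.6] [ 8.4 16.9] 11 [ 0.466 -0.266]
teal [266, 206, 6, 13, 43] [268.5, 211.4] [ 4.3 12.2] 11 [ 0.469 -0.248]
violet [265, 160, 10, 18, 108] [269.1, 168.9] [17.2  8.2] 83 [ 0.577 -0.249]
violet [261, 164, 5, 13, 42] [262.7, 170.6] [12.   3.9] 84 [ 0.572 -0.232]
red [306, 198, 17, 14, 162] [313.9, 204.2] [13. 16.] 90 [ 0.489 -0.363]
red [172, 232, 14, 20, 183] [178.2, 240.6] [10.7 20.5] 17 [ 0.392 -0.023]
red [183, 235, 10, 18, 97] [188.1, 243.6] [ 6.6 18.3] 17 [ 0.385 -0.048]
red [255, 259, 7, 12, 50] [257.7, 264.6] [ 4.7 11.8] 11 [ 0.336 -0.223]
red [261, 259, 10, 17, 109] [264.9, 266.7] [ 8.2 16.7] 11 [ 0.331 -0.241]
orange [129, 163, 5, 10, 36] [131.1, 167.5] [9. 4.] 90 [0.575 0.102]
orange [163, 162, 5, 4, 17] [164.9, 163.4] [3. 4.] 90 [0.587 0.017]
orange [163, 167, 5, 5, 19] [164.9, 169.5] [4. 4.] 90 [0.571 0.016]
```

View pics/crop1.png

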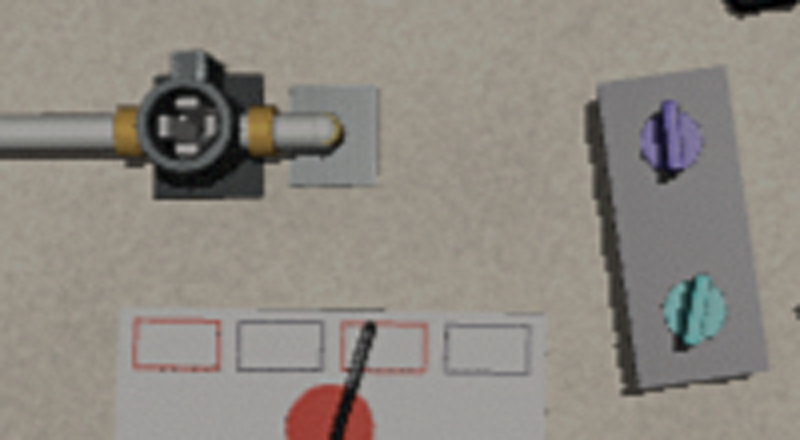

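```bash
cat >> h.py <<'E'
def tri(pa,pb):
    A=[];b=[]
    M=np.zeros((3,3));w=np.zeros(3)
    for n,(u,v) in(("top",pa),("scene",pb)):
        o=ray(n,u,v,0);q=ray(n,u,v,.3);d=(q-o)/np.linalg.norm(q-o);P=np.eye(3)-np.outer(d,d);M+=P;w+=P@o
    return np.linalg.solve(M,w)
E
python3 - <<'E'
from h import *
im=cv2.imread("pics/top0.png")
# block corners in crop1 (top face), cup rim centre
C=[(598,85),(725,68),(767,368),(637,388)]
B=np.array([ray("top",100+x/4,135+y/4,.066)[:2] for x,y in C]); print("block c",B.mean(0).round(4),"edges",[np.linalg.norm(B[i]-B[i-1]).round(3) for i in range(4)],"long dir deg",np.degrees(np.arctan2(*(B[0]+B[1]-B[2]-B[3])[::-1])).round(1))
d=B[0]+B[1]-B[2]-B[3];d/=np.linalg.norm(d);print("holes",(B.mean(0)-.055*d).round(4),(B.mean(0)+.055*d).round(4))
print("cup", ray("top",100+188/4,135+125/4,.08).round(4))
print("pipe pts",ray("top",100+20/4,135+134/4,.034).round(4),ray("top",100+325/4,135+130/4,.034).round(4))
print("key wingtop", ray("top",100+697/4,135+311/4,.108).round(4), "wing ends",ray("top",100+703/4,135+278/4,.108).round(4),ray("top",100+690/4,135+345/4,.108).round(4), "flange",ray("top",100+694/4,135+312/4,.072).round(4))
m,b=blobs(cv2.imread("pics/scene0.png"),(78,60,60),(98,255,255),30); print([(x[0],x[1]) for x in b])
E
```

```text
block c [ 0.5207 -0.2536] edges [np.float64(0.198), np.float64(0.083), np.float64(0.196), np.float64(0.085)] long dir deg 8.4
holes [ 0.4662 -0.2617] [ 0.5751 -0.2456]
cup [0.5798 0.0642 0.08  ]
pipe pts [0.577  0.1864 0.034 ] [ 0.583  -0.0166  0.034 ]
key wingtop [ 0.4656 -0.2621  0.108 ] wing ends [ 0.4862 -0.2656  0.108 ] [ 0.4445 -0.2581  0.108 ] flange [ 0.4655 -0.262   0.072 ]
[([97, 0, 28, 49, 1044], [112.2, 21.1]), ([356, 88, 17, 9, 92], [364.8, 90.8]), ([392, 114, 15, 33, 225], [398.9, 129.9]), ([346, 116, 34, 32, 788], [362.7, 131.8]), ([218, 189, 17, 22, 274], [225.2, 200.7]), ([191, 212, 23, 13, 147], [202.2, 218.2]), ([193, 230, 39, 82, 2459], [212.7, 270.5])]
```

Call:
{"name": "play_rows", "arguments": {"increments": [[[-0.23, -0.235, 0, 0, 1], [-0.23, -0.235, 0, 0, 1], [-0.23, -0.235, 0, 0, 1], [-0.23, -0.235, 0, 0, 1], [-0.23, -0.235, 0, 0, 1]]]}}

```text
t: 0.6
eef_pos: [0.2929, 0.2188, 0.2451]
tcp_rot: [0.0, 0.216, 0.976, -0.0]
force: [0.6, -0.1, -1.1]
finger_gap: 0.0853
```

Call:
{"name": "play_rows", "arguments": {"increments": [[[-0.23, -0.235, 0, 0, 1], [-0.23, -0.235, 0, 0, 1], [-0.23, -0.235, 0, 0, 1], [-0.23, -0.235, 0, 0, 1], [-0.23, -0.235, 0, 0, 1]]]}}

```text
t: 1.1
eef_pos: [0.3731, -0.0068, 0.2454]
tcp_rot: [0.0, 0.216, 0.976, 0.0]
force: [2.1, 0.4, 0.7]
finger_gap: 0.0854
```

Call:
{"name": "play_rows", "arguments": {"increments": [[[-0.23, -0.23, 0, 0, 1], [-0.23, -0.23, 0, 0, 1], [-0.23, -0.23, 0, 0, 1], [-0.23, -0.23, 0, 0, 1], [-0.23, -0.23, 0, 0, 1]]]}}

```text
t: 1.6
eef_pos: [0.4567, -0.2362, 0.245]
tcp_rot: [-0.0, 0.216, 0.976, 0.0]
force: [1.3, 0.7, 0.1]
finger_gap: 0.0853
```

Call:
{"name": "play_rows", "arguments": {"increments": [[[0, 0, 0, -0.042, 1], [0, 0, 0, -0.042, 1], [0, 0, 0, 0, 1]]]}}

```text
t: 1.9
eef_pos: [0.4564, -0.2343, 0.2448]
tcp_rot: [-0.0, 0.085, 0.996, 0.0]
force: [1.8, -0.6, -0.6]
finger_gap: 0.0855
```

```bash
cat >> h.py <<'E'
from rig import r,eyes
def shot(tag):
    s=r.sense(); c=eyes.calibration("wrist"); np.savez("wrist.npz",K=c["intrinsics"],T=c["extrinsics"]); im=eyes.grab_frame("wrist"); cv2.imwrite(f"pics/{tag}.png",im); return im,s
def tool(s,p):
    "world displacement to p in tool axes"
    from scipy.spatial.transform import Rotation as R
    q=s["tcp_rot"]; return R.from_quat([q[1],q[2],q[3],q[0]]).as_matrix().T@(np.array(p)-s["eef_pos"])
def yaw(s):
    from scipy.spatial.transform import Rotation as R
    q=s["tcp_rot"]; x=R.from_quat([q[1],q[2],q[3],q[0]]).as_matrix()[:,0]; return np.degrees(np.arctan2(x[1],x[0]))
E
python3 - <<'E'
from h import *
im,s=shot("w1"); print(s["qpos"].round(3) if hasattr(s["qpos"],"round") else s["qpos"],s["eef_pos"],yaw(s),s["force"])
for b in blobs(im,(78,60,60),(98,255,255),100)[1]: print(b[0],b[1])
print(proj("wrist",[.4657,-.262,.108]),np.load("wrist.npz")["T"].round(3).tolist())
E
```

```text
[-0.474  0.241  0.     1.331  0.    -0.304] [ 0.45640328 -0.23434665  0.24481062] 170.2511775884592 [ 1.7824271  -0.61496707 -0.57986722]
[203, 172, 25, 57, 969] [216.7, 198.5]
[229, 172, 17, 41, 510] [235.7, 191.7]
[221.21924148 201.53903202] [[0.168, 0.951, 0.259, 0.391], [0.986, -0.162, -0.044, -0.224], [0.0, 0.263, -0.965, 0.374], [0.0, 0.0, 0.0, 1.0]]
```

View pics/w1.png

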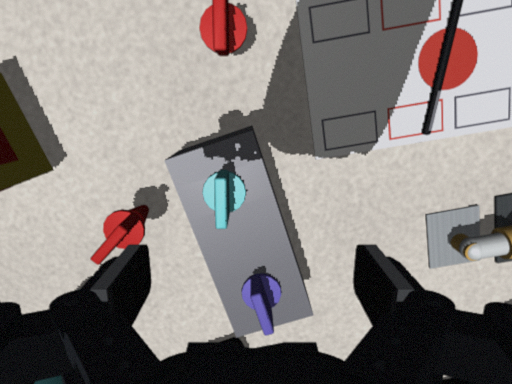

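```bash
python3 - <<'E'
from h import *
im=cv2.imread("pics/w1.png")
a=im[165:235,190:255]; cv2.imwrite("pics/c2.png",cv2.resize(a,None,fx=8,fy=8,interpolation=cv2.INTER_NEAREST))
E
```

```text
(no output)
```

View pics/c2.png

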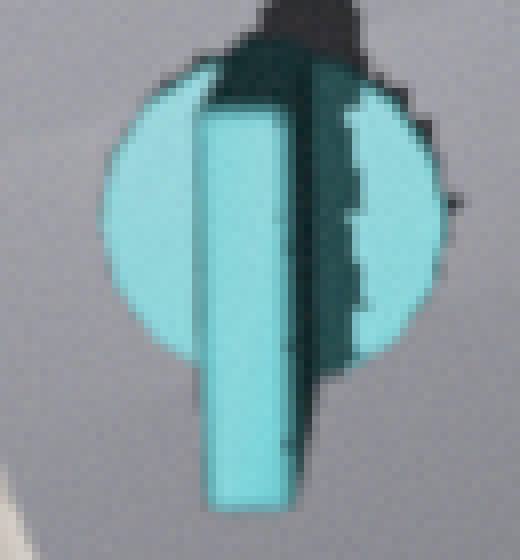

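The crop confirms the teal key: its wing's top face spans crop (202,110) to (295,508), i.e. full-image (220,179)–(222,228), standing over the round flange.

```bash
python3 - <<'E'
from h import *
P=np.array([ray("wrist",190+x/8,165+y/8,.108)[:2] for x,y in[(201,108),(286,106),(297,508),(210,511)]])
print(P.round(4),"c",P.mean(0).round(4),"L",np.linalg.norm(P[0]-P[3]),"W",np.linalg.norm(P[0]-P[1]))
d=P[2]+P[3]-P[0]-P[1];print("wing deg",np.degrees(np.arctan2(d[1],d[0])))
s=r.sense(); print(tool(s,[*P.mean(0),.091])/.15)
E
```

```text
[[ 0.446  -0.2631]
 [ 0.4472 -0.2547]
 [ 0.4896 -0.2616]
 [ 0.4884 -0.2706]] c [ 0.4678 -0.2625] L 0.04304058461956469 W 0.008508755528029726
wing deg -9.665776460186288
[-0.1079121  -0.17374555  1.0266978 ]
```

Call:
{"name": "play_rows", "arguments": {"increments": [[[-0.05, -0.087, 0.1, 0, 1], [-0.05, -0.087, 0.25, 0, 1], [0, 0, 0.25, 0, 1], [0, 0, 0.25, 0, 1], [0, 0, 0.1, 0, 1]]]}}

```text
t: 2.45
eef_pos: [0.4651, -0.2617, 0.0986]
tcp_rot: [-0.002, 0.087, 0.996, 0.001]
force: [-0.7, 0.5, 0.1]
finger_gap: 0.0851
```

Call:
{"name": "play_rows", "arguments": {"increments": [[[0, 0, 0.07, 0, 1], [0, 0, 0, 0, 1], [0, 0, 0, 0, -1], [0, 0, 0, 0, -1], [0, 0, 0, 0, -1]]]}}

```text
t: 2.95
eef_pos: [0.4675, -0.2627, 0.0932]
tcp_rot: [0.001, 0.086, 0.996, -0.0]
force: [0.3, -0.1, 0.0]
finger_gap: 0.0439
```

Call:
{"name": "play_rows", "arguments": {"increments": [[[0, 0, 0, 0, -1], [0, 0, 0, 0, -1], [0, 0, 0, 0, -1], [0, 0, 0, 0, -1], [0, 0, 0, 0, -1]]]}}

```text
t: 3.45
eef_pos: [0.4671, -0.2624, 0.0927]
tcp_rot: [0.0, 0.086, 0.996, -0.0]
force: [-1.0, 0.7, 6.1]
finger_gap: 0.0087
```

Call:
{"name": "play_rows", "arguments": {"increments": [[[0, 0, -0.05, 0, -1], [0, 0, -0.15, 0, -1], [0, 0, -0.25, 0, -1], [0, 0, -0.25, 0, -1], [0, 0, -0.1, 0, -1]]]}}

```text
t: 3.95
eef_pos: [0.4678, -0.2629, 0.2162]
tcp_rot: [0.002, 0.086, 0.996, -0.001]
force: [0.2, 0.0, -2.1]
finger_gap: 0.0091
```

```bash
python3 - <<'E'
from h import *
im,s=shot("w2"); print(s["eef_pos"],yaw(s),s["force"],s["finger_gap"],s["qpos"])
print(tool(s,[.5798,.0642,.215])/.15)
E
```

```text
[ 0.46776964 -0.26286716  0.21623592] 170.14776272129558 [ 0.16468442  0.00731503 -2.14657481] 0.009092574943966621 [-5.11954275e-01  2.91099950e-01 -5.65125859e-03  1.26986222e+00
 -4.23437361e-05 -3.39997566e-01]
[-0.3627276   2.27609784  0.00639892]
```

Call:
{"name": "play_rows", "arguments": {"increments": [[[-0.02, 0.3, -0.04, 0, -1], [-0.02, 0.3, -0.04, 0, -1], [-0.02, 0.3, -0.04, 0, -1], [-0.02, 0.3, -0.04, 0, -1], [-0.02, 0.3, -0.04, 0, -1]]]}}

```text
t: 4.5
eef_pos: [0.5201, -0.0414, 0.2425]
tcp_rot: [-0.0, 0.086, 0.996, -0.0]
force: [0.9, -0.8, -0.3]
finger_gap: 0.0091
```

Call:
{"name": "play_rows", "arguments": {"increments": [[[-0.02, 0.2, 0, 0, -1], [0, 0, 0, 0, -1], [0, 0, 0, 0, -1]]]}}

```text
t: 4.8
eef_pos: [0.5281, -0.0138, 0.242]
tcp_rot: [-0.0, 0.085, 0.996, -0.0]
force: [0.0, -0.2, -0.3]
finger_gap: 0.0093
```

```bash
python3 - <<'E'
from h import *
im,s=shot("w3"); print(s["eef_pos"],yaw(s),s["force"],s["finger_gap"],s["qpos"][5])
print(proj("wrist",[.5798,.0642,.08]))
E
```

```text
[ 0.52811896 -0.0137744   0.24203448] 170.23518446089665 [ 0.03919341 -0.15465013 -0.25161872] 0.009293815305646023 0.1444817547728677
[347.32798229 218.86469391]
```

View pics/w3.png

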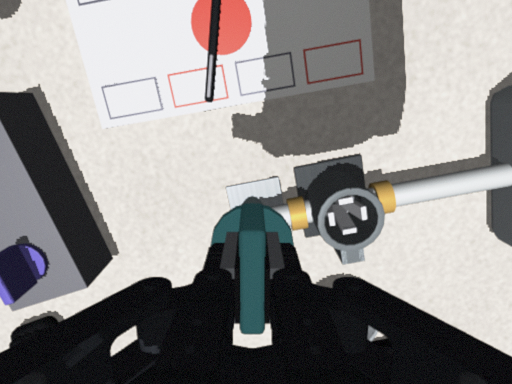

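```bash
python3 - <<'E'
from h import *
im=cv2.imread("pics/w3.png"); g=cv2.cvtColor(im,cv2.COLOR_BGR2GRAY)
hc=cv2.HoughCircles(cv2.GaussianBlur(g[160:280,290:410],(0,0),1),cv2.HOUGH_GRADIENT,1,5,param1=80,param2=18,minRadius=20,maxRadius=40)
print(hc[0][:6]+[290,160,0] if hc is not None else None)
for u in range(405,490,10):
    col=g[150:230,u].astype(int); d=np.diff(col); print(u,[(150+i,int(d[i])) for i in np.argsort(-abs(d))[:3]])
cv2.imwrite("pics/c3.png",cv2.resize(im[160:280,280:430],None,fx=5,fy=5,interpolation=cv2.INTER_CUBIC))
E
```

```text
[[352.5        221.5         33.79999924]
 [347.5        221.5         30.5       ]
 [350.5        216.5         33.79999924]
 [356.5        216.5         28.20000076]
 [345.5        212.5         39.40000153]]
405 [(np.int64(169), -98), (np.int64(168), -26), (np.int64(182), 25)]
415 [(np.int64(167), -96), (np.int64(180), 29), (np.int64(203), 28)]
425 [(np.int64(165), -88), (np.int64(164), -33), (np.int64(201), 32)]
435 [(np.int64(163), -65), (np.int64(164), -49), (np.int64(199), 27)]
445 [(np.int64(162), -90), (np.int64(161), -34), (np.int64(197), 28)]
455 [(np.int64(160), -95), (np.int64(159), -28), (np.int64(173), 25)]
465 [(np.int64(158), -97), (np.int64(157), -29), (np.int64(171), 28)]
475 [(np.int64(156), -93), (np.int64(155), -28), (np.int64(192), 26)]
485 [(np.int64(153), -39), (np.int64(190), 31), (np.int64(168), 26)]
```

View pics/c3.png

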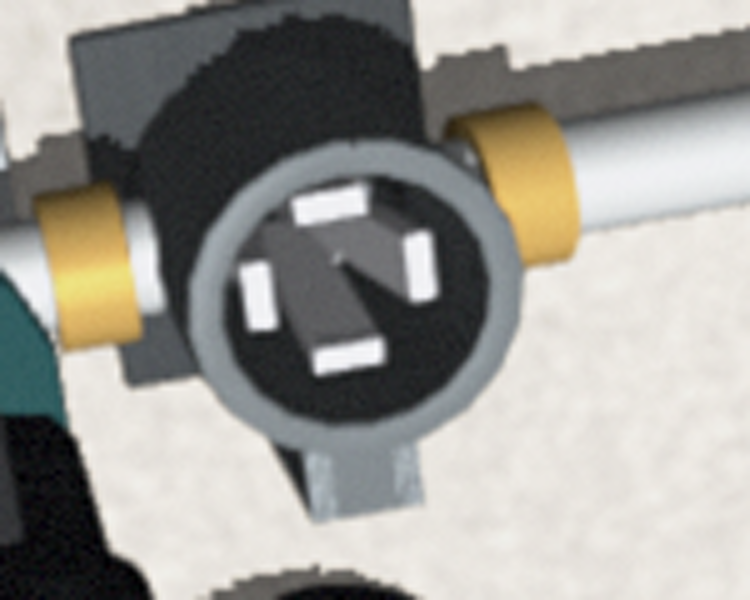

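```bash
python3 - <<'E'
from h import *
c=ray("wrist",351.3,219.6,.08);print("cup",c.round(4),"top est .5798 .0642")
a,b=ray("wrist",415,191.7,.034),ray("wrist",485,179.2,.034);d=b-a
print("pipe deg",np.degrees(np.arctan2(d[1],d[0])),"offset of cup from pipe line",np.cross(d[:2],c[:2]-a[:2])/np.linalg.norm(d[:2]))
f=lambda x,y,z:ray("wrist",280+x/5,160+y/5,z)
d=f(421,266,.06)-f(258,297,.06);print("jaws",np.degrees(np.arctan2(d[1],d[0])))
d=f(350,356,.06)-f(331,203,.06);print("jaws x",np.degrees(np.arctan2(d[1],d[0])))
h=f(367,480,.068);d=h-c;print("hood",h,np.degrees(np.arctan2(d[1],d[0])))
d=ray("top",100+0/4,135+133/4,.034)-ray("top",100+290/4,135+130/4,.034);
im=cv2.imread("pics/top0.png");g=cv2.cvtColor(im,cv2.COLOR_BGR2GRAY).astype(int)
for u in range(90,128,6):
    e=np.diff(g[155:185,u]);print(u,155+np.argsort(-abs(e))[:3],end=' ')
s=r.sense();print(s["eef_pos"],yaw(s))
E
```

```text
cup [0.5811 0.0677 0.08  ] top est .5798 .0642
pipe deg 91.05553784009814 offset of cup from pipe line 0.0009037738981850028
jaws 91.86312847995839
jaws x 1.1801626476466875
hood [0.62378289 0.06915279 0.068     ] 1.9797660516628732
90 [175 171 162] 96 [174 171 162] 102 [174 171 170] 108 [174 171 170] 114 [174 162 171] 120 [174 162 171] 126 [174 171 162] [ 0.52801524 -0.01451164  0.24206675] 170.16102453129363<stdin>:4: DeprecationWarning: Arrays of 2-dimensional vectors are deprecated. Use arrays of 3-dimensional vectors instead. (deprecated in NumPy 2.0)
```

Call:
{"name": "play_rows", "arguments": {"increments": [[[-0.153, 0.128, 0, 0, -1], [-0.153, 0.128, 0, 0, -1], [0, 0, 0, 0.0437, -1], [0, 0, 0, 0.0437, -1], [0, 0, 0, 0.0437, -1]]]}}

```text
t: 5.35
eef_pos: [0.5799, 0.0144, 0.242]
tcp_rot: [-0.0, 0.291, 0.957, -0.0]
force: [-0.3, 0.3, -1.3]
finger_gap: 0.0093
```

Call:
{"name": "play_rows", "arguments": {"increments": [[[0, 0, 0, 0.0437, -1], [0, 0, 0, 0.0437, -1], [0, 0, 0, 0.0437, -1], [0, 0, 0, 0.0437, -1], [0, 0, 0, 0.0437, -1]]]}}

```text
t: 5.85
eef_pos: [0.5798, 0.0143, 0.2422]
tcp_rot: [-0.0, 0.596, 0.803, -0.0]
force: [0.8, -0.1, -0.2]
finger_gap: 0.0088
```

Call:
{"name": "play_rows", "arguments": {"increments": [[[0, 0, 0, 0.0437, -1], [0, 0, 0, 0.0437, -1], [0, 0, 0, 0, -1], [0, 0, 0, 0, -1]]]}}

```text
t: 6.25
eef_pos: [0.5799, 0.0148, 0.2423]
tcp_rot: [-0.0, 0.697, 0.717, -0.0]
force: [0.0, 0.3, -0.8]
finger_gap: 0.0089
```

```bash
python3 - <<'E'
from h import *
im,s=shot("w4"); print(s["eef_pos"],yaw(s),s["force"],s["finger_gap"],s["qpos"][5])
u,v=proj("wrist",[.5805,.066,.08]).astype(int); print(u,v)
x0,y0=max(u-75,0),max(v-60,0);print(x0,y0)
cv2.imwrite("pics/c4.png",cv2.resize(im[y0:y0+120,x0:x0+150],None,fx=5,fy=5,interpolation=cv2.INTER_CUBIC))
E
```

```text
[0.57992393 0.01484384 0.24227628] 91.65762076712429 [ 0.02317163  0.32838812 -0.79690626] 0.008937407221001909 1.5674974471522298
254 117
179 57
```

View pics/c4.png

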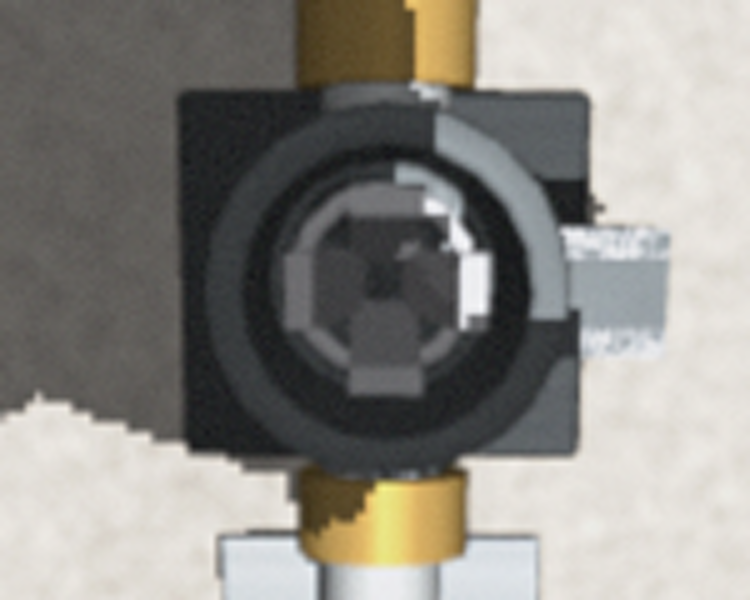

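```bash
python3 - <<'E'
from h import *
c=ray("wrist",256.4,115.2,.08);print(c, ray("wrist",179+387/5,57+105/5,.08),ray("wrist",179+387/5,57+475/5,.08))
f=lambda x,y,z:ray("wrist",179+x/5,57+y/5,z)
d=f(386,20,.044)-f(382,520,.044);print(np.degrees(np.arctan2(d[1],d[0])))
# key tip / wing in grip: flange/wing visible
im=cv2.imread("pics/w4.png"); cv2.imwrite("pics/c5.png",im)
s=r.sense();print(tool(s,[.5805,.0665,.242])/.15, tool(s,[c[0],c[1],.242])/.15)
E
```

```text
[0.58212325 0.06771803 0.08      ] [0.58112106 0.09719577 0.08      ] [0.58317182 0.0368761  0.08      ]
91.44958392314612
[0.34264758 0.01379593 0.00175329] [0.35045022 0.02484873 0.00175017]
```

Call:
{"name": "play_rows", "arguments": {"increments": [[[0.174, 0.009, 0, 0, -1], [0.173, 0.009, 0, 0, -1], [0, 0, 0.1, 0, -1], [0, 0, 0.2, 0, -1], [0, 0, 0.2, 0, -1]]]}}

```text
t: 6.8
eef_pos: [0.5816, 0.0679, 0.1667]
tcp_rot: [0.0, 0.697, 0.717, 0.0]
force: [-0.4, -0.6, -0.9]
finger_gap: 0.009
```

Call:
{"name": "play_rows", "arguments": {"increments": [[[0, 0, 0.13, 0, -1], [0, 0, 0.06, 0, -1], [0, 0, 0, 0, -1], [0, 0, 0, 0, -1]]]}}

```text
t: 7.2
eef_pos: [0.5819, 0.0678, 0.1398]
tcp_rot: [0.0, 0.698, 0.717, 0.0]
force: [-0.5, -0.1, -0.9]
finger_gap: 0.009
```

```bash
python3 - <<'E'
from h import *
s=r.sense();print(s["eef_pos"],yaw(s),s["force"],s["wrist_torque"],s["finger_gap"])
im=eyes.grab_frame("scene"); a=cv2.resize(im[135:215,290:400],None,fx=6,fy=6,interpolation=cv2.INTER_CUBIC); cv2.imwrite("pics/s1.png",a)
E
```

```text
[0.58187371 0.06782923 0.13980079] 91.53652537485881 [-0.45405306 -0.13755745 -0.88134897] [ 0.00906388 -0.03020256  0.00917678] 0.009018854921926467
```

View pics/s1.png

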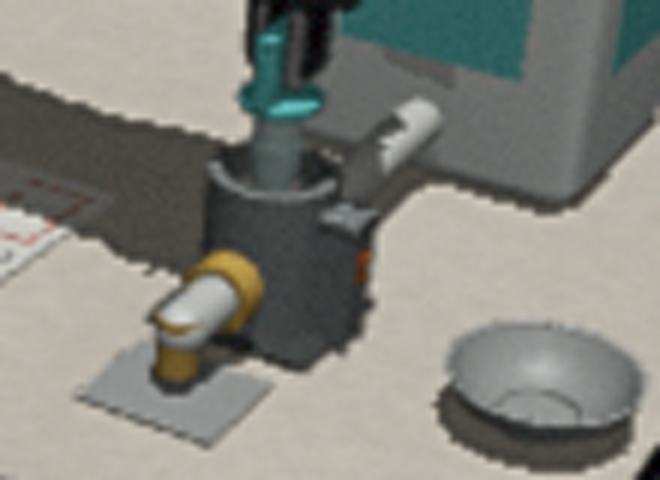

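Call:
{"name": "play_rows", "arguments": {"increments": [[[0, 0, 0.03, 0, -1], [0, 0, 0.03, 0, -1], [0, 0, 0.013, 0, -1], [0, 0, 0, 0, -1]]]}}

```text
t: 7.65
eef_pos: [0.5812, 0.0679, 0.1275]
tcp_rot: [-0.0, 0.698, 0.716, -0.0]
force: [0.0, -0.7, -0.6]
finger_gap: 0.0093
```

Call:
{"name": "play_rows", "arguments": {"increments": [[[0, 0, 0.005, 0, -1], [0, 0, 0.005, 0, -1], [0, 0, 0.003, 0, -1], [0, 0, 0, 0, -1]]]}}

```text
t: 8.05
eef_pos: [0.5814, 0.0679, 0.1259]
tcp_rot: [-0.0, 0.698, 0.716, -0.0]
force: [0.0, 0.8, -0.9]
finger_gap: 0.0089
```

Call:
{"name": "play_rows", "arguments": {"increments": [[[0, 0, 0.005, 0, -1], [0, 0, 0.005, 0, -1], [0, 0, 0.004, 0, -1], [0, 0, 0, 0, -1]]]}}

```text
t: 8.45
eef_pos: [0.5813, 0.0679, 0.1237]
tcp_rot: [-0.0, 0.698, 0.716, -0.0]
force: [-0.4, -0.4, -1.1]
finger_gap: 0.0088
```

Call:
{"name": "play_rows", "arguments": {"increments": [[[0, 0, 0.005, 0, -1], [0, 0, 0.005, 0, -1], [0, 0, 0, 0, -1]]]}}

```text
t: 8.75
eef_pos: [0.5813, 0.0679, 0.1222]
tcp_rot: [-0.0, 0.698, 0.716, -0.0]
force: [-0.0, -0.5, -0.1]
finger_gap: 0.009
```

Call:
{"name": "play_rows", "arguments": {"increments": [[[0, 0, 0.005, 0, -1], [0, 0, 0.005, 0, -1], [0, 0, 0, 0, -1]]]}}

```text
t: 9.05
eef_pos: [0.5814, 0.0679, 0.1207]
tcp_rot: [-0.0, 0.698, 0.716, -0.0]
force: [0.7, -0.1, -0.4]
finger_gap: 0.009
```

Call:
{"name": "play_rows", "arguments": {"increments": [[[0, 0, 0.005, 0, -1], [0, 0, 0.005, 0, -1], [0, 0, 0, 0, -1]]]}}

```text
t: 9.35
eef_pos: [0.5814, 0.0679, 0.1192]
tcp_rot: [-0.0, 0.698, 0.716, -0.0]
force: [0.1, -0.1, 0.4]
finger_gap: 0.0091
```

Call:
{"name": "play_rows", "arguments": {"increments": [[[0, 0, 0.005, 0, -1], [0, 0, 0.004, 0, -1], [0, 0, 0, 0, -1]]]}}

```text
t: 9.65
eef_pos: [0.5813, 0.0679, 0.1179]
tcp_rot: [-0.0, 0.698, 0.716, -0.0]
force: [0.2, 0.7, -0.2]
finger_gap: 0.009
```

Call:
{"name": "play_rows", "arguments": {"increments": [[[0, 0, 0.005, 0, -1], [0, 0, 0.005, 0, -1], [0, 0, 0, 0, -1]]]}}

```text
t: 9.95
eef_pos: [0.5814, 0.0679, 0.1164]
tcp_rot: [-0.0, 0.698, 0.716, 0.0]
force: [-0.1, 1.5, 0.3]
finger_gap: 0.009
```

Call:
{"name": "play_rows", "arguments": {"increments": [[[0, 0, 0.005, 0, -1], [0, 0, 0.005, 0, -1], [0, 0, 0, 0, -1]]]}}

```text
t: 10.25
eef_pos: [0.5815, 0.0679, 0.1149]
tcp_rot: [-0.0, 0.698, 0.716, 0.0]
force: [0.7, 1.4, 0.6]
finger_gap: 0.009
```

Call:
{"name": "play_rows", "arguments": {"increments": [[[0, 0, 0.005, 0, -1], [0, 0, 0.005, 0, -1], [0, 0, 0, 0, -1]]]}}

```text
t: 10.55
eef_pos: [0.5816, 0.0679, 0.1136]
tcp_rot: [0.0, 0.698, 0.716, 0.0]
force: [0.8, 1.2, 3.7]
finger_gap: 0.0093
```

Call:
{"name": "play_rows", "arguments": {"increments": [[[0, 0, 0.005, 0, -1], [0, 0, 0, 0, -1], [0, 0, 0, 0, -1]]]}}

```text
t: 10.85
eef_pos: [0.5817, 0.0679, 0.1131]
tcp_rot: [0.0, 0.698, 0.716, 0.0]
force: [0.2, 1.2, 6.5]
finger_gap: 0.0095
```

```bash
python3 - <<'E'
from h import *
s=r.sense();print(s["eef_pos"],yaw(s),s["force"],s["wrist_torque"],s["qpos"][5])
F=[]
for i in range(8): eyes.grab_frame("top"); F.append(r.sense()["force"])
print(np.mean(F,0),np.std(F,0))
E
```

```text
[0.58167648 0.06793486 0.11308424] 91.48986572952688 [0.23619106 1.22698515 6.49322315] [ 0.40950928 -0.00867303 -0.02427957] 1.6610452422203061
[0.1445001  1.30875819 6.0590012 ] [0.42138332 0.49366203 0.3418783 ]
```

Call:
{"name": "play_rows", "arguments": {"increments": [[[0, 0, 0.005, 0, -1], [0, 0, 0.002, 0, -1], [0, 0, 0, 0, -1]]]}}

```text
t: 11.55
eef_pos: [0.5818, 0.068, 0.1123]
tcp_rot: [0.0, 0.698, 0.716, 0.0]
force: [0.2, 2.1, 9.7]
finger_gap: 0.0091
```

```bash
cat >> h.py <<'E'
def avg(n=6):
    F=[]
    for i in range(n): eyes.grab_frame("top"); s=r.sense(); F.append([*s["force"],*s["wrist_torque"]])
    print(round(s["t"],2),np.round(s["eef_pos"],4),"yaw",round(yaw(s),2),"F,M",np.mean(F,0).round(2),"gap",round(s["finger_gap"],4))
E
python3 -c "from h import *; avg()"
```

```text
11.85 [0.5818 0.068  0.1123] yaw 91.49 F,M [-0.62  1.77  9.51  0.42  0.09  0.01] gap 0.0091
```

Call:
{"name": "play_rows", "arguments": {"increments": [[[0, 0, 0.004, -0.02, -1], [0, 0, 0.003, -0.03, -1]]]}}

```text
t: 12.05
eef_pos: [0.5819, 0.068, 0.1113]
tcp_rot: [0.0, 0.639, 0.77, 0.001]
force: [-1.7, 2.0, 11.5]
finger_gap: 0.0089
```

Call:
{"name": "play_rows", "arguments": {"increments": [[[0, 0, 0.003, -0.03, -1], [0, 0, 0.003, -0.03, -1]]]}}

```text
t: 12.25
eef_pos: [0.582, 0.0679, 0.1105]
tcp_rot: [0.001, 0.563, 0.827, 0.001]
force: [-0.5, 0.2, 12.7]
finger_gap: 0.009
```

Call:
{"name": "play_rows", "arguments": {"increments": [[[0, 0, 0.002, -0.03, -1], [0, 0, 0.002, -0.03, -1]]]}}

```text
t: 12.45
eef_pos: [0.582, 0.068, 0.11]
tcp_rot: [0.001, 0.482, 0.876, 0.001]
force: [-2.3, 2.6, 12.8]
finger_gap: 0.0094
```

Call:
{"name": "play_rows", "arguments": {"increments": [[[0, 0, 0.0015, -0.03, -1], [0, 0, 0.0015, -0.03, -1]]]}}

```text
t: 12.65
eef_pos: [0.5819, 0.0679, 0.1096]
tcp_rot: [0.001, 0.398, 0.917, 0.0]
force: [-0.9, 1.9, 13.7]
finger_gap: 0.009
```

Call:
{"name": "play_rows", "arguments": {"increments": [[[0, 0, 0.0007, -0.03, -1], [0, 0, 0.0007, -0.03, -1]]]}}

```text
t: 12.85
eef_pos: [0.5819, 0.0679, 0.1094]
tcp_rot: [0.001, 0.31, 0.951, 0.0]
force: [-1.5, 1.0, 12.9]
finger_gap: 0.0096
```

Call:
{"name": "play_rows", "arguments": {"increments": [[[0, 0, 0.001, -0.03, -1], [0, 0, 0.001, -0.03, -1]]]}}

```text
t: 13.05
eef_pos: [0.5819, 0.0679, 0.109]
tcp_rot: [0.001, 0.219, 0.976, 0.0]
force: [-1.5, 0.9, 13.2]
finger_gap: 0.009
```

```bash
python3 - <<'E'
from h import *
avg(3)
im=eyes.grab_frame("scene"); cv2.imwrite("pics/s2.png",im)
a=[im,cv2.imread("pics/scene0.png")]
for i in a:
    print([(b[0],b[1]) for b in blobs(i[165:195,330:370],(5,130,60),(16,255,255),2)[1]])
E
```

```text
13.2 [0.5819 0.0679 0.109 ] yaw 154.54 F,M [-1.29  1.03 12.69  0.24  0.37  0.04] gap 0.0092
[([19, 12, 4, 7, 18], [20.4, 14.7])]
[([19, 12, 3, 5, 7], [20.0, 14.0])]
```

Call:
{"name": "play_rows", "arguments": {"increments": [[[0, 0, 0.0008, -0.03, -1], [0, 0, 0.0008, -0.03, -1]]]}}

```text
t: 13.45
eef_pos: [0.5819, 0.0679, 0.1088]
tcp_rot: [0.001, 0.126, 0.992, 0.0]
force: [-1.4, 1.9, 12.7]
finger_gap: 0.009
```

Call:
{"name": "play_rows", "arguments": {"increments": [[[0, 0, 0.0007, -0.03, -1], [0, 0, 0.0007, -0.03, -1]]]}}

```text
t: 13.65
eef_pos: [0.5819, 0.0679, 0.1086]
tcp_rot: [0.001, 0.032, 0.999, 0.0]
force: [-1.6, 1.7, 12.8]
finger_gap: 0.0093
```

Call:
{"name": "play_rows", "arguments": {"increments": [[[0, 0, 0.0005, -0.03, -1], [0, 0, 0, 0, -1]]]}}

```text
t: 13.85
eef_pos: [0.5819, 0.0679, 0.1085]
tcp_rot: [0.001, -0.015, 1.0, -0.0]
force: [-0.2, 1.6, 12.3]
finger_gap: 0.0092
```

```bash
python3 - <<'E'
from h import *
avg(4)
im=eyes.grab_frame("top"); cv2.imwrite("pics/t3.png",im)
sc=eyes.grab_frame("scene"); cv2.imwrite("pics/s3.png",sc)
a=cv2.resize(sc[135:205,310:400],(720,560),interpolation=cv2.INTER_CUBIC)
cv2.imwrite("pics/c6.png",a)
for i in (sc,): print([(b[0],b[1]) for b in blobs(i[165:195,330:370],(5,130,60),(16,255,255),2)[1]])
E
```

```text
14.05 [0.5819 0.0679 0.1085] yaw -178.51 F,M [-1.31  0.73 12.56  0.17  0.38  0.04] gap 0.0091
[([19, 12, 4, 7, 20], [20.6, 14.8])]
```

View pics/c6.png

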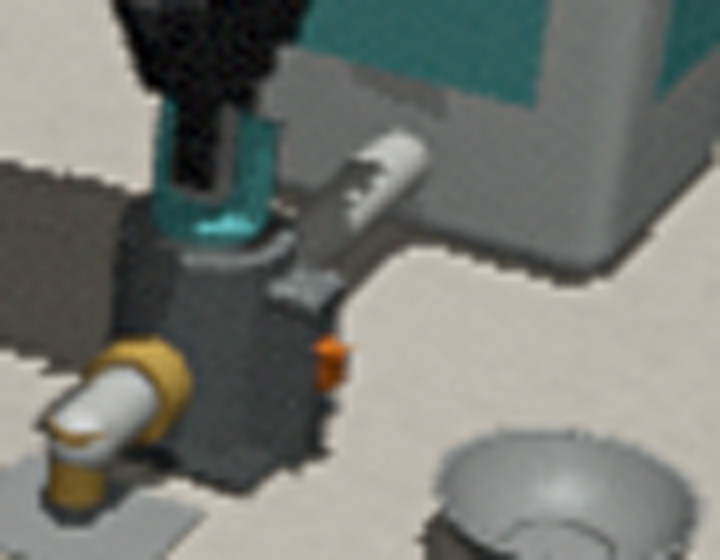

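Call:
{"name": "play_rows", "arguments": {"increments": [[[0, 0, 0, 0, 0], [0, 0, 0, 0, 1], [0, 0, 0, 0, 1], [0, 0, 0, 0, 1], [0, 0, -0.1, 0, 1]]]}}

```text
t: 14.65
eef_pos: [0.5802, 0.0677, 0.121]
tcp_rot: [-0.002, -0.013, 1.0, -0.0]
force: [0.1, 0.3, 1.4]
finger_gap: 0.0807
```

Call:
{"name": "play_rows", "arguments": {"increments": [[[0, 0, -0.2, 0, 1], [0, 0, -0.3, 0, 1], [0, 0, -0.3, 0, 1], [0, 0, 0, 0, 1], [0, 0, 0, 0, 1]]]}}

```text
t: 15.15
eef_pos: [0.5819, 0.0679, 0.2433]
tcp_rot: [0.001, -0.013, 1.0, 0.0]
force: [0.7, 0.4, -0.3]
finger_gap: 0.0853
```

```bash
python3 - <<'E'
from h import *
im,s=shot("w5"); print(s["eef_pos"],s["force"],s["finger_gap"])
u,v=proj("wrist",[.59,.0675,.08]).astype(int);x0,y0=max(u-80,0),max(v-60,0);print(x0,y0)
cv2.imwrite("pics/c7.png",cv2.resize(im[y0:y0+120,x0:x0+160],None,fx=5,fy=5,interpolation=cv2.INTER_CUBIC))
E
```

```text
[0.58193718 0.06794432 0.24332788] [ 0.72922937  0.35732537 -0.25114106] 0.08532348929827833
171 126
```

View pics/c7.png

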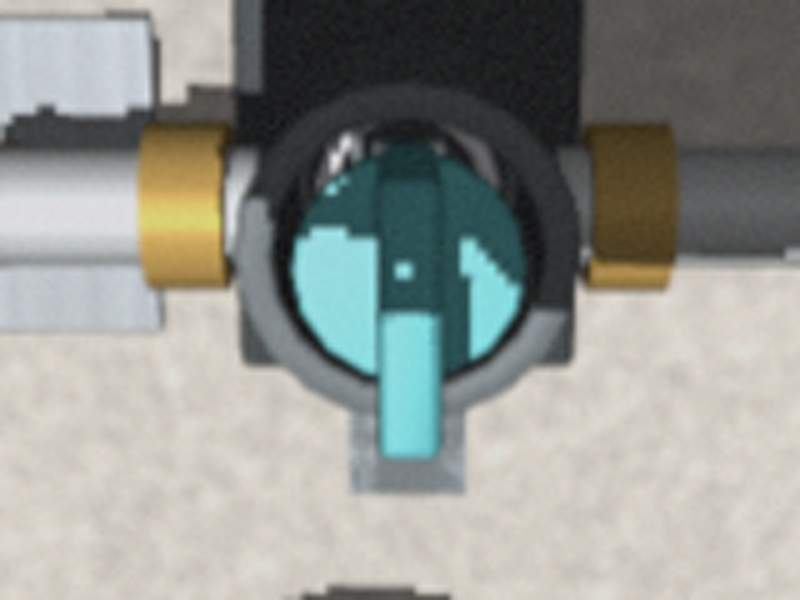

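Call:
{"name": "play_rows", "arguments": {"increments": [[[-0.19, 0.21, 0, 0, 1], [0, 0, 0, -0.0455, 1], [0, 0, 0, -0.0455, 1], [0, 0, 0, -0.0455, 1], [0, 0, 0, -0.0455, 1]]]}}

```text
t: 15.7
eef_pos: [0.6084, 0.1001, 0.2407]
tcp_rot: [-0.001, -0.297, 0.955, 0.0]
force: [0.6, -0.4, -0.3]
finger_gap: 0.0852
```

Call:
{"name": "play_rows", "arguments": {"increments": [[[0, 0, 0, -0.0455, 1], [0, 0, 0, -0.0455, 1], [0, 0, 0, -0.0455, 1], [0, 0, 0, -0.0455, 1], [0, 0, 0, -0.0455, 1]]]}}

```text
t: 16.2
eef_pos: [0.6084, 0.1, 0.2408]
tcp_rot: [-0.001, -0.612, 0.79, 0.001]
force: [0.2, 0.4, -0.4]
finger_gap: 0.0856
```

Call:
{"name": "play_rows", "arguments": {"increments": [[[0, 0, 0, -0.0455, 1], [0, 0, 0, -0.0455, 1], [0, 0, 0, 0, 1], [0, 0, 0, 0, 1]]]}}

```text
t: 16.6
eef_pos: [0.6086, 0.1001, 0.2416]
tcp_rot: [0.001, 0.715, -0.699, -0.001]
force: [-0.4, 0.4, 0.1]
finger_gap: 0.0859
```

```bash
python3 - <<'E'
from h import *
im,s=shot("w6"); print(s["eef_pos"],yaw(s))
u,v=proj("wrist",[.632,.0688,.05]).astype(int);x0,y0=max(u-40,0),max(v-30,0);print(x0,y0)
cv2.imwrite("pics/c8.png",cv2.resize(im[y0:y0+60,x0:x0+80],None,fx=10,fy=10,interpolation=cv2.INTER_CUBIC))
for b in blobs(im[y0:y0+60,x0:x0+80],(3,130,60),(18,255,255),3)[1]: print(b)
print(np.load("wrist.npz")["T"].round(3).tolist())
E
```

```text
[0.60863849 0.10005654 0.24156394] -88.67238120603635
187 108
([35, 25, 5, 10, 47], [37.0, 29.8], ((37.0, 29.5), (9.0, 4.0), 90.0))
[[-1.0, -0.023, -0.008, 0.61], [-0.025, 0.964, 0.263, 0.033], [0.002, 0.263, -0.965, 0.37], [0.0, 0.0, 0.0, 1.0]]
```

View pics/c8.png

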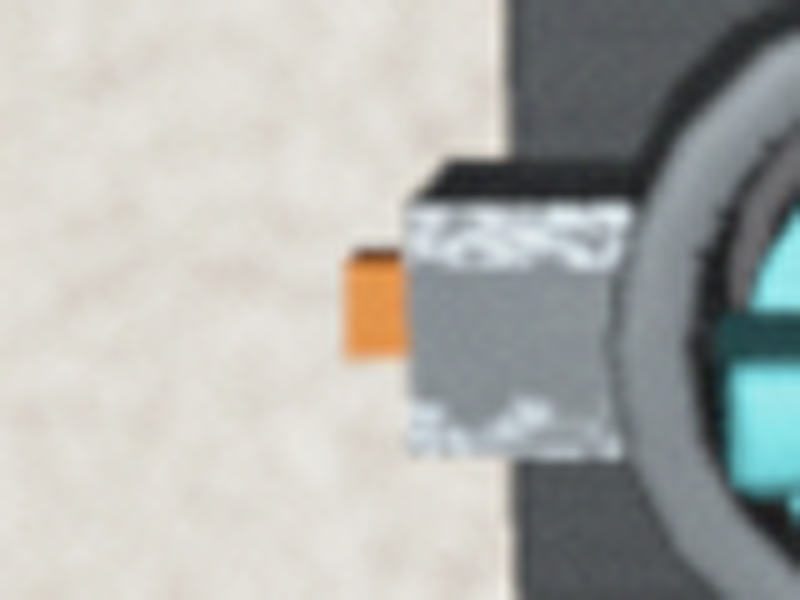

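```bash
python3 - <<'E'
from h import *
xh=ray("wrist",187+40.8,108+33,.068)
for z in(.045,.05,.055,.06):
    t=ray("wrist",187+34.5,108+30,z);a=ray("wrist",187+38,108+25.8,z);b=ray("wrist",187+38,108+35.7,z)
    print(z,"tab out",(t-xh)[0].round(4),"width",(a-b)[1].round(4))
print(xh)
sc=eyes.grab_frame("scene")[160:200,325:375]
b=blobs(sc,(5,130,60),(16,255,255),2)[1];print(b)
w=ray("wrist",187+37.5,108+30.5,.05)
for z in(.03,.04,.045,.05,.055,.06): print(z,proj("scene",ray("wrist",187+37.5,108+30.5,z)).round(1))
avg(2)
E
```

```text
0.045 tab out 0.0075 width -0.0094
0.05 tab out 0.0071 width -0.0092
0.055 tab out 0.0067 width -0.0091
0.06 tab out 0.0062 width -0.0089
[0.63017065 0.06864364 0.068     ]
[([24, 17, 5, 6, 23], [26.1, 19.4], ((26.0, 19.5), (5.0, 4.0), 90.0))]
0.03 [351.4 183. ]
0.04 [351.4 180. ]
0.045 [351.3 178.5]
0.05 [351.3 176.9]
0.055 [351.3 175.4]
0.06 [351.3 173.9]
16.8 [0.609  0.1001 0.2424] yaw -88.54 F,M [-0.2   0.34 -0.19 -0.01  0.03 -0.01] gap 0.0855
```

Call:
{"name": "play_rows", "arguments": {"increments": [[[0, -0.17, 0.15, 0, 1], [0, 0, 0.25, 0, 1], [0, 0, 0, 0, 1], [0, 0, 0, 0, 1]]]}}

```text
t: 17.2
eef_pos: [0.634, 0.1008, 0.1831]
tcp_rot: [0.0, 0.717, -0.698, -0.0]
force: [0.4, 0.5, 1.3]
finger_gap: 0.0854
```

```bash
python3 - <<'E'
from h import *
im,s=shot("w7"); print(s["eef_pos"],np.load("wrist.npz")["T"][:3,3].round(3))
u,v=proj("wrist",[.634,.0688,.05]).astype(int)
m,b=blobs(im[v-40:v+40,u-50:u+50],(3,130,60),(18,255,255),3)
for q in b: print(q[0][0]+u-50,q[0][1]+v-40,q[0][2:],q[1])
q=max(b,key=lambda q:q[0][4]); cy=int(q[1][1]+v-40);cx=int(q[1][0]+u-50)
for y in(cy-2,cy,cy+2): print(y,cx-8,im[y,cx-8:cx+14].tolist())
print("col",[(y,im[y,cx].tolist()) for y in range(cy-10,cy+11)])
E
```

```text
[0.63402391 0.10077285 0.18311458] [0.636 0.033 0.312]
248 140 [9, 13, 102] [50.3, 38.7]
143 244 [[210, 218, 222], [212, 219, 223], [214, 222, 224], [177, 204, 227], [113, 166, 230], [76, 148, 229], [76, 150, 230], [77, 149, 230], [77, 150, 229], [76, 149, 230], [75, 146, 229], [75, 148, 230], [81, 149, 228], [127, 151, 190], [146, 145, 145], [151, 144, 136], [147, 144, 136], [149, 145, 138], [147, 143, 136], [152, 146, 138], [150, 146, 138], [150, 144, 139]]
145 244 [[210, 218, 222], [213, 220, 224], [214, 221, 225], [177, 204, 227], [114, 166, 229], [78, 148, 229], [75, 148, 229], [75, 147, 228], [76, 149, 229], [76, 151, 229], [73, 146, 228], [74, 148, 230], [83, 148, 229], [123, 145, 183], [146, 146, 145], [148, 145, 137], [149, 145, 138], [149, 144, 138], [147, 142, 135], [147, 142, 135], [148, 144, 137], [148, 144, 135]]
147 244 [[213, 220, 224], [213, 219, 223], [211, 220, 224], [177, 202, 226], [112, 164, 229], [76, 148, 228], [73, 147, 228], [76, 149, 229], [73, 145, 227], [75, 147, 229], [76, 148, 230], [72, 145, 228], [81, 147, 228], [121, 142, 178], [146, 144, 139], [149, 143, 134], [148, 145, 137], [147, 140, 134], [146, 141, 133], [149, 144, 136], [147, 143, 135], [149, 145, 137]]
col [(135, [222, 227, 231]), (136, [219, 225, 228]), (137, [222, 227, 230]), (138, [200, 211, 219]), (139, [139, 151, 165]), (140, [45, 67, 105]), (141, [50, 106, 174]), (142, [78, 149, 231]), (143, [77, 150, 229]), (144, [78, 150, 230]), (145, [76, 149, 229]), (146, [76, 147, 228]), (147, [73, 145, 227]), (148, [74, 147, 229]), (149, [72, 146, 227]), (150, [71, 145, 228]), (151, [75, 145, 227]), (152, [116, 168, 230]), (153, [184, 210, 230]), (154, [223, 229, 231]), (155, [221, 227, 232])]
```

```bash
python3 - <<'E'
from h import *
h=ray("wrist",256.8,145,.068)
for z in(.04,.045,.05,.055,.06):
    t=ray("wrist",247.5,146,z);w=ray("wrist",252,140.95,z)-ray("wrist",252,152.5,z);print(z,"out",(t-h)[0].round(4),"width",np.linalg.norm(w).round(4))
# tab top-face height: intersect tab outer edge between two wrist poses
print(h)
T=np.load("wrist.npz")["T"];print(T[:3,3])
E
```

```text
0.04 out 0.0068 width 0.0092
0.045 out 0.0068 width 0.0091
0.05 out 0.0068 width 0.0089
0.055 out 0.0067 width 0.0087
0.06 out 0.0067 width 0.0086
[0.63114908 0.06473738 0.068     ]
[0.63597324 0.03326495 0.31190552]
```

Call:
{"name": "play_rows", "arguments": {"increments": [[[0, 0, -0.25, 0, 1], [0, 0, -0.25, 0, 1], [0.33, 0, 0, 0, 1], [0.33, 0, 0, 0, 1], [0.33, 0, 0, 0, 1]]]}}

```text
t: 17.75
eef_pos: [0.639, -0.049, 0.2607]
tcp_rot: [-0.001, 0.717, -0.697, 0.002]
force: [-0.5, 0.1, 0.1]
finger_gap: 0.0851
```

Call:
{"name": "play_rows", "arguments": {"increments": [[[0.33, 0, 0, 0, 1], [0.33, 0, 0, 0, 1], [0, 0, 0, 0, 1], [0, 0, 0, 0, 1]]]}}

```text
t: 18.15
eef_pos: [0.6416, -0.1478, 0.2597]
tcp_rot: [-0.001, 0.716, -0.698, 0.001]
force: [0.1, -0.0, -0.3]
finger_gap: 0.0852
```

```bash
python3 - <<'E'
from h import *
im=eyes.grab_frame("top"); cv2.imwrite("pics/t9.png",im)
for b in blobs(im,(78,60,30),(98,255,255),10)[1]: print(b[0],b[1],np.round(b[2][1],1),round(b[2][2]),ray("top",*b[1],.09)[:2].round(4))
o=cv2.imread("pics/top0.png")
for b in blobs(im,(115,60,50),(140,255,255))[1]+blobs(o,(115,60,50),(140,255,255))[1]: print("violet",b[0],b[1])
sc=eyes.grab_frame("scene"); print([(b[0],b[1]) for b in blobs(sc[160:200,325:375],(5,130,60),(16,255,255),2)[1]])
s=r.sense();print(s["t"],s["eef_pos"],s["force"])
E
```

```text
[68, 143, 13, 43, 516] [74.0, 164.6] [42. 12.] 90 [0.5799 0.2476]
[334, 143, 37, 32, 843] [352.2, 158.3] [27.9 37.1] 70 [ 0.6075 -0.4599]
[14, 167, 24, 22, 398] [24.9, 177.3] [21.6 22.2] 40 [0.5454 0.3706]
violet [261, 160, 14, 18, 162] [266.9, 169.6]
violet [265, 160, 10, 18, 108] [269.1, 168.9]
violet [261, 164, 5, 13, 42] [262.7, 170.6]
[([24, 17, 4, 6, 17], [25.8, 19.6])]
18.25 [ 0.64168648 -0.14587431  0.25917157] [-0.44118028  0.21627459  0.21445678]
```

```bash
python3 - <<'E'
from h import *
im=cv2.imread("pics/t9.png"); hsv=cv2.cvtColor(im,cv2.COLOR_BGR2HSV)
print(proj("top",[.5815,.0676,.12]))
for y in range(152,180,3): print(y,hsv[y,138:160:3].tolist())
sc=cv2.imread("pics/s3.png"); sc=eyes.grab_frame("scene")
for b in blobs(sc[130:190,310:370],(78,60,25),(98,255,255),8)[1]: print(b[0],b[1])
print(proj("scene",[.5815,.0676,.02+.064])-[310,130],proj("scene",[.5815,.0676,.124])-[310,130])
E
```

```text
[142.02723358 163.70380888]
152 [[103, 66, 73], [104, 61, 79], [107, 56, 82], [104, 57, 85], [104, 57, 85], [104, 60, 89], [105, 57, 89], [105, 57, 89]]
155 [[104, 58, 75], [107, 57, 80], [101, 59, 82], [104, 58, 83], [104, 58, 84], [104, 62, 86], [101, 57, 89], [105, 63, 89]]
158 [[104, 56, 78], [105, 64, 80], [103, 58, 84], [103, 57, 81], [106, 62, 87], [100, 53, 87], [105, 62, 90], [102, 55, 92]]
161 [[105, 58, 79], [104, 54, 80], [107, 55, 88], [101, 64, 84], [104, 62, 87], [102, 63, 89], [106, 56, 95], [101, 58, 93]]
164 [[104, 56, 78], [102, 61, 84], [104, 58, 84], [105, 59, 86], [101, 62, 87], [104, 64, 88], [105, 54, 94], [103, 57, 94]]
167 [[103, 61, 79], [104, 57, 85], [101, 58, 84], [104, 63, 89], [104, 62, 91], [104, 60, 89], [106, 54, 90], [104, 63, 93]]
170 [[106, 58, 84], [102, 52, 83], [105, 61, 84], [102, 58, 88], [104, 56, 87], [106, 60, 89], [105, 56, 91], [106, 57, 94]]
173 [[104, 57, 85], [106, 58, 84], [103, 67, 87], [103, 66, 89], [102, 62, 90], [103, 53, 91], [102, 57, 90], [103, 50, 96]]
176 [[105, 61, 83], [106, 56, 86], [105, 58, 88], [103, 56, 87], [105, 62, 91], [104, 62, 91], [107, 54, 94], [105, 54, 94]]
179 [[105, 61, 84], [103, 56, 87], [104, 62, 87], [105, 57, 89], [104, 60, 89], [105, 60, 94], [105, 59, 95], [104, 53, 96]]
[36, 0, 24, 17, 322] [48.8, 6.6]
[18, 16, 17, 19, 254] [26.0, 25.5]
[25.12351568 30.80002423] [26.37897474 17.70818039]
```

```bash
python3 -c "
from rig import r
print(r.hand_in())"
```

```text
the job is handed in; nothing more can be done
None
```

The teal key is in the plug cock, turned to closed and released, and the job is handed in; no verdict is reported.

- **What was done:** I took the teal key from the block and stood it in the cock with the wing at 91.5°, in line with the pipe. I then turned it a quarter turn back to 181.5°. The press was about 9.5 N just before the turn and 11.5 to 13.7 N during it, ending at about 12.5 N.
- **Last checks:**
  - A close wrist view of the tell-tale gave 6.8 mm out. An earlier, coarser view allowed 6.2 to 7.5 mm.
  - The wrist view after release showed the key standing with its wing square across the pipe.
  - The scene camera found the key where expected, and the tell-tale had not moved.
  - The violet spare looked unmoved in the top view.
  - The tool was about 0.2 m clear of the cock at hand-in.
- **Checks that failed or disagreed:**
  - The final top-view check of the key failed because the arm hid the cock. Its centring and uprightness rest on the gripper pose at release and the other two cameras.
  - The top camera put the cup about 3.5 mm from where the wrist camera did. I used a point nearer the wrist camera's, and side forces of only about 1 to 3.5 N bore that out.
  - The wings lay along the block's long side, not its y as the text said. I went by the pictures.

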